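Make up two triaxial test kits in bay trays

TASK

Make up the two specimen kits in the bay trays, one part to a bay, in order of assembly beginning at the tray's handle: in the three-bay tray the large filter stone, then the large top cap, then the lifting eye; in the two-bay tray the small filter stone, then the small top cap. Set each part upright (caps boss up, eye ring up, stones flat) on the floor of its bay, in the middle, and let go; leave the drain valve and the cutting ring where they are.

Things in the scene. Friction and masses are not known exactly. Their poses are not given: they have to be found in the camera images.
- tray_long: white plastic tray fixed to the bench, 250 mm (y) by 92 mm (x), with three bays in a row along y, each 84 mm (x) by 78 mm (y) inside; floor 4 mm thick; walls and dividers 4 mm thick, tops 10 mm above the bench. Low steel loop handle (9 mm high) sticks out 26 mm at the +y end. Origin: centre of the underside; z up. Bay centres at x = 0, y = +82 (by the handle), 0 and -82 mm
- tray_short: white plastic tray fixed to the bench, 168 mm (y) by 92 mm (x), with two bays in a row along y, each 84 mm (x) by 78 mm (y) inside; floor 4 mm thick; walls and dividers 4 mm thick, tops 10 mm above the bench. Low steel loop handle (9 mm high) sticks out 26 mm at the +y end. Origin: centre of the underside; z up. Bay centres at x = 0, y = +41 (by the handle) and -41 mm
- stone_large_mid (a point): large filter stone: plain cream-coloured porous disc, 56 mm diameter, 24 mm thick, lying flat, about 110 g. Point: its centre, 12 mm above its underside; z along the disc's axis, up
- stone_small_mid (a point): small filter stone: plain cream-coloured porous disc, 36 mm diameter, 24 mm thick, lying flat, about 50 g. Point: its centre, 12 mm above its underside; z along the disc's axis, up
- cap_large_mid (a point): large top cap: steel disc 60 mm diameter and 18 mm thick with a central round boss, 24 mm diameter, standing 22 mm up from it (40 mm in all), about 400 g; stands boss up. Point: on the axis, 20 mm above the underside (2 mm above the disc's top face); z up the boss
- cap_small_mid (a point): small top cap: steel disc 38 mm diameter and 18 mm thick with a central round boss, 16 mm diameter, standing 22 mm up from it (40 mm in all), about 180 g; stands boss up. Point: on the axis, 20 mm above the underside (2 mm above the disc's top face); z up the boss
- eye_mid (a point): lifting eye: steel, round collar 38 mm diameter and 12 mm thick with an upright ring on it (38 mm outer, 18 mm inner diameter, 10 mm bar; ring centre 29 mm and ring top 48 mm above the underside), about 160 g; stands ring up. Point: on the collar's axis, 24 mm above the underside; the ring lies in the x-z plane, so the ring is 10 mm thick along y; z up
- valve_mid (a point): drain valve, not wanted: brass block 50 x 26 mm and 24 mm high with a 16 mm diameter stub at each end (78 mm over all in x) and a black lever on top reaching 34 mm to +y, 40 mm high. Point: over the block's middle, 20 mm above its underside; z up
- cutter_mid (a point): specimen cutting ring, not wanted: open steel ring, 56 mm outer and 48 mm inner diameter, 30 mm high. Point: on its axis, 15 mm above its underside; z up
Things that resemble listed ones, but are neither listed nor needed, are in the scene too. What is shaped like the part that bears stone_small_mid but purple or yellow is not meant. Leave any yellow look-alike of the part that bears stone_large_mid alone.

How it is judged:
At the end, for the whole second after the job is handed in: Each of the five parts rests on the floor of its own bay: its centre within 14 mm of the bay's centre along each of the tray's x and y axes, within 5 mm of its resting height, its z axis within 0.15 rad of vertical, at rest; the drain valve and the cutting ring are within 30 mm of where they began (x of stone_large_mid in the frame of tray_long between -0.014 and 0.014 m and y of stone_large_mid in the frame of tray_long between 0.068 and 0.096 m and z of stone_large_mid in the frame of tray_long between 0.011 and 0.021 m and angle between each of stone_large_mid, cap_large_mid, eye_mid, stone_small_mid, cap_small_mid's own z axis and vertical below 0.15 rad and linear speed of each of stone_large, cap_large, eye, stone_small, cap_small below 0.02 m/s and x of cap_large_mid in the frame of tray_long between -0.014 and 0.014 m and y of cap_large_mid in the frame of tray_long between -0.014 and 0.014 m and z of cap_large_mid in the frame of tray_long between 0.019 and 0.029 m and x of eye_mid in the frame of tray_long between -0.014 and 0.014 m and y of eye_mid in the frame of tray_long between -0.096 and -0.068 m and z of eye_mid in the frame of tray_long between 0.023 and 0.033 m and x of stone_small_mid in the frame of tray_short between -0.014 and 0.014 m and y of stone_small_mid in the frame of tray_short between 0.027 and 0.055 m and z of stone_small_mid in the frame of tray_short between 0.011 and 0.021 m and x of cap_small_mid in the frame of tray_short between -0.014 and 0.014 m and y of cap_small_mid in the frame of tray_short between -0.055 and -0.027 m and z of cap_small_mid in the frame of tray_short between 0.019 and 0.029 m and distance of each of valve_mid, cutter_mid from where it was at the start of the episode below 0.03 m); the robot touches nothing.
It fails at once if the drain valve or the cutting ring is moved more than 30 mm (distance of any of valve_mid, cutter_mid from where it was at the start of the episode above 0.03 m).
It also fails if it takes over 115 s, if anything falls off the work surface, if the arm or the gripper's body presses on something with over 40 N, if the wrist force passes 120 N, or if a joint passes its speed limit or range.

ROBOT

A 6-joint arm with a two-finger parallel gripper is mounted at the origin on the work surface. World frame = base frame: x ahead of the robot, y to its left, z up, the work surface at z = 0. Lengths are in m, angles in rad, forces in N, time in s.
With the tool pointing down it reaches from about 0.35 to 0.775 m from the base axis. Payload 7.3 kg.
Tool frame: the origin (TCP) lies at the centre of the arm's flange, where the gripper is bolted on; the fingertips stand 178 mm ahead of it and the grasp point (between the pads) lies 159 mm ahead of it; z points along the fingers, y is the line along which they close (so a half turn about z gives the same grasp; the last joint's range is limited). The gripper opens to 92 mm and grips with 3 to 60 N. Pads are 19 mm wide; open, the fingers measure 130 mm over their backs; the gripper's body (75 mm by 190 mm) begins 47 mm behind the grasp point.
Start: joints at [1.047, 0.342, 1.524, -0, 1.275, -0.146], TCP at [0.194, 0.488, 0.405] pointing down, gripper open.
Joint ranges: [-2.53, 2.53], [-0.77, 2.02], [0.04, 2.7], [-1, 4.14], [0.28, 2.66], [-3.11, 3.11]. Speed limits (rad/s): [2.57, 2.57, 3.14, 3.14, 3.14, 3.14].

INTERFACE

Orientations are given as [roll, pitch, yaw] about the fixed x, y, z axes, in that order (R = Rz(yaw) Ry(pitch) Rx(roll)).
In Python, from cell import telemetry, vision, ticket gives the robot as it stands.
- The arm moves only by the shell command python3 -m crank 'ROWS' [FORCE]. ROWS is JSON, a list of rows, each a list of 5 numbers: the gripper command: -1 is shut, 1 is fully open, values between are in proportion, then the shift along the tool's x, y, z in mm, then the turn about the tool's z in rad. In form: [[fingers, dx, dy, dz, roll], ...]. A call has 1 to 12 rows; each row is the pose to reach, as a shift and turn from the pose commanded when the call began, along the tool's axes at that moment; what a row does not reach only later rows make up. A row lasts 1/12 s, in which the tool goes at most 41.7 mm and 7.16 degrees, less where a joint would pass 70% of its speed; a pose out of reach is approached as far as the arm can. A call with a gripper value outside its range is refused whole. The fingers move at their own pace and stop on an object; FORCE is the grip in N (left out, the last holds). Time passes only in rows, so rows that repeat a pose let the fingers close. It gives the time, the measured TCP pose, the force, the opening and the grip force at its end, in the units of the state.
- telemetry.observe(): the state, without advancing time (a new reading comes with each control period).
- vision.read_camera(name): name is "side" or "top"; returns (picture, depth): 384x512x3 uint8, red, green, blue; 384x512 float32, m along the optical axis (not along the pixel's ray), 0 where there is no reading.
- vision.get_calibration(name): a dict with "camera_matrix" (3x3 intrinsics, pixels), "rvec" (rotation vector, rad) and "tvec" (3), from world to camera coordinates, as OpenCV has them. Camera axes: x right, y down, z forward; pixel columns grow to the right and rows downward; lengths in m; the calibration is good to about 2 mm. A picture is of the moment at which its call begins. get_calibration takes no time and is no camera call.
- ticket.hand_in(): hands the job in; it is judged then, once.
The state is a dict: "time": time; "qpos": joint angles; "qvel": joint speeds; "joint_efforts": joint torques, N m; "tool_pos": TCP position; "tool_rot": TCP orientation; "contact_force": force on the tool from outside, world axes, zero at the start; "torque": the same for the moment, N m; "opening": finger opening in m; "grip_force": force on a finger pad.
Only numpy, scipy, OpenCV 4.12 (cv2) and the standard library are available. Lean on these libraries where they do the work, as an engineer would, in place of code of your own. Each camera call takes 0.05 s, during which the arm holds its last target. There are 200 camera calls.

## Working session

There is one attempt and no reset: what is moved stays moved. The work goes in short steps, Python scripts to look and compute and a shell command to move; the robot and the scene stay as the last step left them, time stands still between calls to the robot, and variables do not carry over. Pictures are saved under pics/ and viewed, at most 14 in all, crops included, and the job is handed in when it is done.

```bash
mkdir -p pics; ls; cat > h.py <<'E'
import numpy as np,cv2
from cell import telemetry,vision
def cam(n):
    im,d=vision.read_camera(n); c=vision.get_calibration(n)
    K=np.array(c["camera_matrix"],float);R=cv2.Rodrigues(np.array(c["rvec"],float))[0];t=np.array(c["tvec"],float).ravel()
    v,u=np.mgrid[:384,:512]
    p=np.stack([(u-K[0,2])/K[0,0]*d,(v-K[1,2])/K[1,1]*d,d],-1)
    return im,d,(p-t)@R
def save(im,f): cv2.imwrite(f,cv2.cvtColor(im,cv2.COLOR_RGB2BGR))
E
python3 - <<'E'
from h import *
for n in("top","side"):
    im,d,P=cam(n); save(im,f"pics/{n}0.png"); np.savez(f"{n}0.npz",im=im,P=P,d=d)
print(telemetry.observe())
E
```

```text
pics
{'time': 0.1, 'qpos': array([ 1.04702128e+00,  3.42653295e-01,  1.52486501e+00, -1.64822732e-05,
        1.27538383e+00, -1.46017577e-01]), 'qvel': array([-7.41853519e-06, -1.19468998e-03, -3.67113310e-04,  1.85865758e-03,
       -2.61763966e-04, -9.36301979e-04]), 'joint_efforts': array([ 1.07521526e-03, -4.32006168e+01, -2.44695586e+01,  7.18004582e-02,
        5.25664003e-02, -5.90633795e-05]), 'tool_pos': array([0.19357801, 0.48789945, 0.40413388]), 'tool_rot': array([-3.14029481e+00, -1.74934535e-04,  2.76383988e+00]), 'contact_force': array([-0.2766515 ,  0.16921702,  0.4768274 ]), 'torque': array([ 0.03678889, -0.0172201 , -0.01764762]), 'grip_force': 0.0, 'opening': 0.09195488737943124}
```

View pics/top0.png

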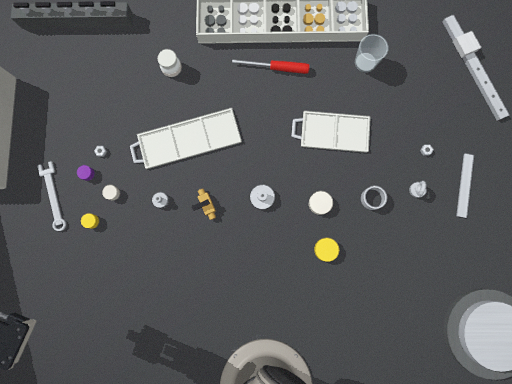

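View pics/side0.png

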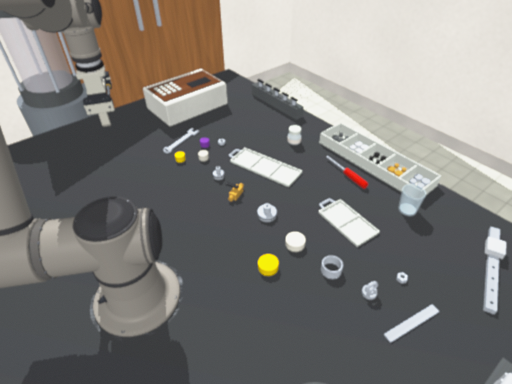

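Top picture: the small-stone candidates are cream (111,192), purple (84,172) and yellow (89,221), and I choose cream. The large-stone candidates are cream (320,203) and yellow (327,250), and I choose cream. The small cap is at (160,200), the large cap at (262,197) and the eye at (418,189). The cutter (374,198), the valve (205,203) and the nuts at (100,151) and (427,150) stay put. The tray handles are at (137,152) and (297,128).

```bash
python3 - <<'E'
from h import *
z=np.load("top0.npz");im,P=z["im"],z["P"]
H=P[...,2]
print("table z",np.median(H[260:330,200:400]) , "mm/px",(P[200,320]-P[200,300])/20)
m=(H>.006).astype(np.uint8); m[:80]=0
n,l,s,c=cv2.connectedComponentsWithStats(m)
for i in range(1,n):
    if s[i,4]<20 or s[i,4]>6000: continue
    q=P[l==i]; zz=q[:,2]; hi=np.percentile(zz,95)
    t=q[zz>hi-.004]
    xy=q[:,:2].astype(np.float32)
    print(c[i].round(),s[i,4],"ctr",q.mean(0).round(4),"zmax",hi.round(3),"top",t.mean(0).round(4),"rect",cv2.minAreaRect(xy))
a=cv2.resize(im[110:270,60:240],None,fx=4.2,fy=3.6*1.04,interpolation=cv2.INTER_CUBIC)
b=cv2.resize(im[110:270,235:445],None,fx=3.6,fy=3.6,interpolation=cv2.INTER_CUBIC)
save(b,"pics/cropb.png");save(a,"pics/cropa.png")
E
```

```text
table z -0.0008865924955674669 mm/px [-0.00014331 -0.00233719  0.00098577]
[  5. 125.] 1088 ctr [0.628  0.6473 0.0324] zmax 0.054 top [0.6778 0.6144 0.1087] rect ((0.4351164400577545, 0.3995952904224396), (0.7833737134933472, 0.2377319037914276), 54.85343551635742)
[493.  98.] 506 ctr [ 0.6887 -0.5808  0.0196] zmax 0.018 top [ 0.6879 -0.5788  0.0266] rect ((0.5301166772842407, -0.28087735176086426), (0.11469375342130661, 0.7258058190345764), 28.446626663208008)
[208. 116.] 126 ctr [0.65   0.1385 0.0169] zmax 0.012 top [0.6475 0.1349 0.0252] rect ((0.5068845748901367, 0.057182684540748596), (0.3877832889556885, 0.13522115349769592), 32.252017974853516)
[330. 130.] 478 ctr [ 0.6105 -0.1678  0.0174] zmax 0.012 top [ 0.6088 -0.1666  0.0221] rect ((0.4747225046157837, -0.13647396862506866), (0.1985926479101181, 0.40022724866867065), 75.11602020263672)
[159. 148.] 363 ctr [0.5677 0.2617 0.0196] zmax 0.011 top [0.5666 0.257  0.0254] rect ((0.48995280265808105, 0.14222119748592377), (0.42749691009521484, 0.14273488521575928), 54.1098747253418)
[221. 141.] 127 ctr [0.5814 0.1047 0.0244] zmax 
[... 2966 characters left out ...]
0.31401872634887695, -0.0828508511185646), (0.18744327127933502, 0.05437629669904709), 89.83104705810547)
[481. 333.] 5115 ctr [ 0.1262 -0.4881  0.0416] zmax 0.052 top [ 0.1238 -0.4977  0.0603] rect ((0.1605270355939865, -0.2727392017841339), (0.6065118312835693, 0.1988660991191864), 80.86815643310547)
[ 13. 338.] 1394 ctr [0.1743 0.4087 0.3285] zmax 0.335 top [0.1701 0.4077 0.339 ] rect ((0.21453657746315002, 0.21999725699424744), (0.09063315391540527, 0.4480583965778351), 12.379626274108887)
[265. 365.] 3103 ctr [0.0693 0.0009 0.078 ] zmax 0.256 top [ 0.1025 -0.0123  0.3055] rect ((0.15848325192928314, -0.0005353167653083801), (0.29670897126197815, 0.2102547585964203), 0.04582544043660164)
```

View pics/cropb.png

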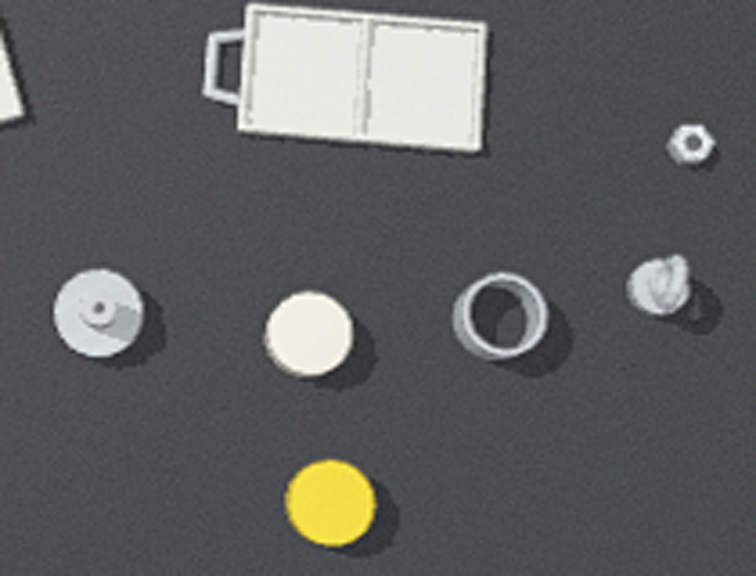

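View pics/cropa.png

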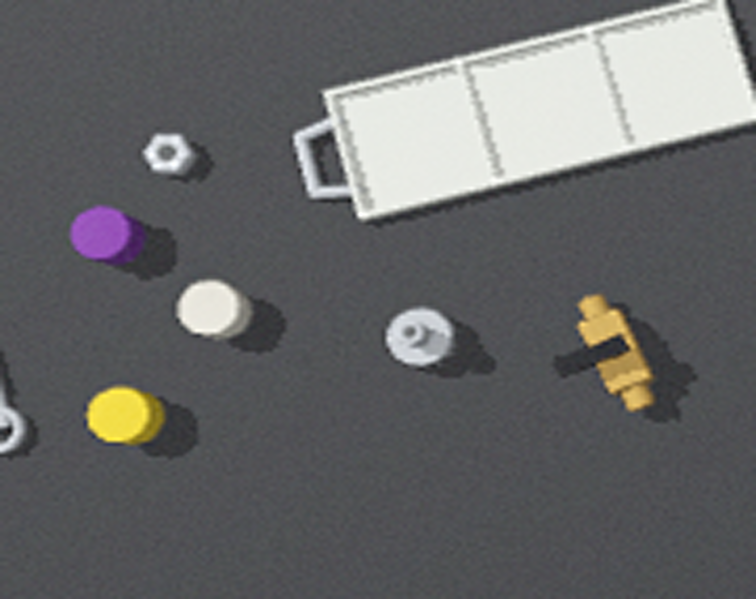

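```bash
cat >> h.py <<'E'
from scipy.spatial.transform import Rotation as Ro
def ray(uv,z,n="top"):
    c=vision.get_calibration(n);K=np.array(c["camera_matrix"],float);R=cv2.Rodrigues(np.array(c["rvec"],float))[0];t=np.array(c["tvec"],float).ravel()
    uv=np.atleast_2d(np.asarray(uv,float)); d=np.c_[(uv-K[[0,1],[2,2]])/K[[0,1],[0,1]],np.ones(len(uv))]@R
    o=-R.T@t; return (o+d*((z-o[2])/d[:,2])[:,None])[:,:2]
def go(x,y,z,close=None):
    """print shift (tool axes, mm) and roll to bring grasp point to x,y,z; close = world angle of closing line (rad)"""
    s=telemetry.observe();R=Ro.from_euler('xyz',s["tool_rot"]).as_matrix()
    p=np.array([x,y,z])-(s["tool_pos"]+R@[0,0,.159]); d=R.T@p*1000
    r=0
    if close is not None:
        a=np.arctan2(R[1,1],R[0,1]); w=(close-a+np.pi/2)%np.pi-np.pi/2; r=-w   # tool z is down
    print("t",round(s["time"],2),"shift",d.round(1),"roll",round(r,3),"alt",round(r-np.sign(r)*np.pi,3),"q6",s["qpos"][5].round(2),"open",round(s["opening"],4),"grip",s["grip_force"],"F",np.round(s["contact_force"],1))
E
python3 - <<'E'
from h import *
z=np.load("top0.npz");im,P=z["im"],z["P"];H=cv2.medianBlur(P[...,2].astype(np.float32),3)
hsv=cv2.cvtColor(im,cv2.COLOR_RGB2HSV)
w=((hsv[...,2]>150)&(hsv[...,1]<60)).astype(np.uint8)
# trays
for nm,(x0,y0,x1,y1) in dict(long=(125,105,250,172),short=(285,105,375,158)).items():
    m=np.zeros_like(w);m[y0:y1,x0:x1]=w[y0:y1,x0:x1]; m=cv2.morphologyEx(m,cv2.MORPH_OPEN,np.ones((9,9),np.uint8))
    vu=np.argwhere(m)[:,::-1]
    print(nm,cv2.minAreaRect((ray(vu,.008)*1000).astype(np.float32)))
def blob(nm,cx,cy,r,lo,hi,zp):
    v,u=np.mgrid[:384,:512]; m=(abs(u-cx)<r)&(abs(v-cy)<r)&(H>lo)&(H<hi)
    q=ray(np.argwhere(m)[:,::-1],zp)*1000
    c,sz,a=cv2.minAreaRect(q.astype(np.float32)); print(nm,m.sum(),"mean",q.mean(0).round(1),"rect",np.round(c,1),np.round(sz,1),round(a,1))
    return q
blob("stoneL",320,203,16,.018,.035,.024);blob("stoneS",111,192,12,.018,.035,.024)
blob("capLboss",262,197,18,.030,.05,.04);blob("capLdisc",262,197,18,.010,.05,.018)
blob("capSboss",160,200,14,.030,.05,.04);blob("capSdisc",160,200,14,.010,.05,.018)
q=blob("eyering",418,189,14,.025,.06,.04);e,V=np.linalg.eigh(np.cov(q.T));print(e,V[:,1],np.degrees(np.arctan2(V[1,1],V[0,1])))
blob("eyecollar",418,189,14,.006,.022,.012)
print(H[180:200,408:430].__mul__(1000).astype(int))
E
```

```text
long ((596.7922973632812, 189.96937561035156), (94.18291473388672, 253.6970672607422), 15.769952774047852)
short ((610.8396606445312, -183.377197265625), (170.268310546875, 92.95906066894531), 84.34754180908203)
stoneL 408 mean [ 427.1 -137.8] rect [ 427.8 -138.2] [52.7 54. ] 44.0
stoneS 167 mean [456.3 378.7] rect [456.2 379.2] [32.5 34. ] 46.4
capLboss 80 mean [442.5   4.1] rect [442.5   5. ] [21.6 21.8] 89.6
capLdisc 460 mean [442.6   4.6] rect [443.2   4.9] [56.5 56.9] 89.6
capSboss 34 mean [437.  255.6] rect [437.  256.3] [14.7 12.1] 89.6
capSdisc 186 mean [436.8 256.1] rect [436.9 256.3] [35.7 36. ] 45.7
eyering 75 mean [ 457.8 -378.7] rect [ 457.1 -378.8] [13.7 36.3] 76.0
[ 13.75994008 112.08455216] [-0.95640162  0.2920547 ] 163.0189921197894
eyecollar 123 mean [ 459.3 -374.6] rect [ 458.5 -378. ] [35.7 34.2] 42.4
[[-1 -1 -1 -1 -1 -1  0  0  0  0  0  0  0  0  0 -1 -2 -1  0  0  0  0]
 [ 0  0  0  0  0  0  0  0  0  1  1  1  0 32 34 35 -1 -1  0  0  0  0]
 [ 0  0  0  0  0  0  1  1  8  9  9 11 29 34 38 39 39  0  0  0  0  0]
 [ 0  0  0  0  0  8 11 11 11 11 13 23 29 36 39 41 42 39  0  
[... 413 characters left out ...]
-1 -1 -1]
 [ 0  2  8 11 11 11 11 13 15 18 20 20 38 42 43 44 43 10  0 -1 -1  0]
 [ 0  1  4 10 10 10 10 13 16 20 20 29 39 42 42 43 39 10  0  0  0  0]
 [ 0  0  4 10 10 10 10 11 15 20 24 35 39 40 39 40 10 10  0  0  0  0]
 [ 0  1  2  8 10 10 10 11 13 24 29 35 37 39 37 11 10  1  0  0  0  0]
 [ 1  1  2  2  8 10 10 10 11 24 28 31 35 37 37 10  2  0  0  0  0  0]
 [ 0  1  1  1  4  8  9 10 11 13 25 28 29 31 11  3  0  0 -1 -1  0  0]
 [ 0  0  0  0  0  2  7  8  9 12 11 11 11 10  3  0  0 -1 -1 -1  0  1]
 [-1  0 -1 -1  0  0  0  1  5  5  5  3  0  0 -1 -1 -1 -1 -1 -2  0  0]
 [-2  0  0  0  0  0  0  0  0  1  1  0  0 -1 -1 -1 -1 -1  0  0  0  1]
 [-2 -1 -1 -1 -1 -2 -1 -1 -1  0  0  0 -1 -1  0  0  0  0  0  0  0  1]]
```

```bash
python3 -c "
from h import *
go(.456,.379,.10,1.71)"
```

```text
t 0.1 shift [-284.1   -4.   145.1] roll -0.517 alt 2.625 q6 -0.15 open 0.092 grip 0.0 F [-0.3  0.2  0.5]
```

```bash
python3 -m crank '[[0.3,-35,0,15,-0.06],[0.3,-70,-1,35,-0.12],[0.3,-105,-1,55,-0.18],[0.3,-140,-2,75,-0.25],[0.3,-175,-2,90,-0.31],[0.3,-210,-3,110,-0.38],[0.3,-245,-4,130,-0.45],[0.3,-270,-4,140,-0.5],[0.3,-284,-4,145,-0.517],[0.3,-284,-4,145,-0.517],[0.3,-284,-4,145,-0.517]]' 30; python3 -c "
from h import *
im,d,P=cam('top');save(im[100:300,20:280].repeat(3,0).repeat(3,1),'pics/a1.png')
go(.456,.379,.028,1.71)"
```

```text
time: 1.02
tool_pos: [0.4564, 0.379, 0.2589]
tool_rot: [-3.141, -0.002, -3.005]
contact_force: [0.3, 0.1, 0.3]
opening: 0.06
grip_force: 0.0
t 1.07 shift [-0.4 -0.6 72.5] roll -0.001 alt 3.141 q6 -1.14 open 0.0596 grip 0.0 F [ 0.1  0.2 -0.1]
```

View pics/a1.png

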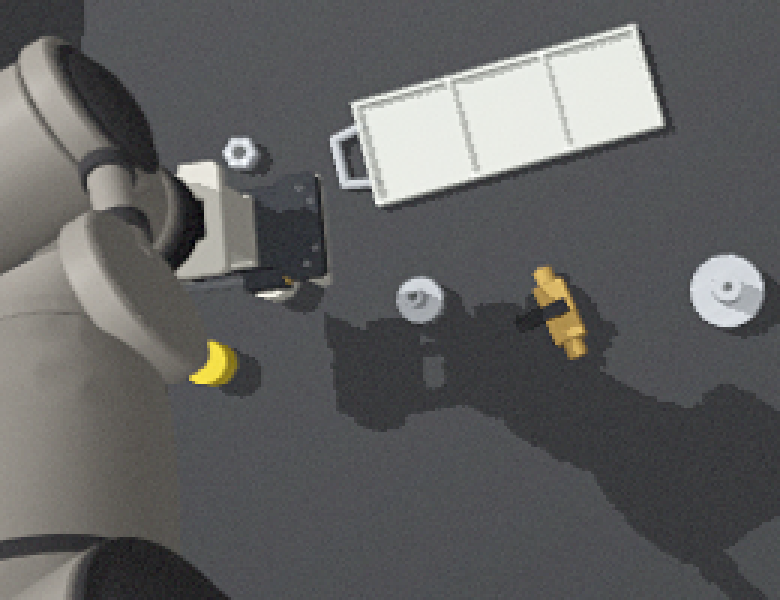

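The gripper stands over the cream small stone, which shows at crop (272,293). The yellow one at (215,365) is clear of the fingers. Next I descend and grip.

```bash
python3 -m crank '[[0.3,0,0,25,0],[0.3,0,0,50,0],[0.3,0,-1,68,0],[0.3,0,-1,72,0],[0.3,0,-1,72,0],[-1,0,-1,72,0],[-1,0,-1,72,0],[-1,0,-1,72,0],[-1,0,-1,72,0],[-1,0,-1,72,0],[-1,0,-1,40,0],[-1,0,-1,12,0]]' 30; python3 -c "
from h import *
go(.615,-.143,.10,1.48)"
```

```text
time: 2.07
tool_pos: [0.4559, 0.3782, 0.2475]
tool_rot: [-3.14, -0.003, -3.003]
contact_force: [1.1, 1.9, -0.3]
opening: 0.0347
grip_force: 30.0
t 2.07 shift [ -85.8 -538.   -11. ] roll 0.23 alt -2.912 q6 -1.15 open 0.0347 grip 29.999523041769862 F [ 1.1  1.9 -0.3]
```

```bash
python3 -m crank '[[-1,-4,-25,-11,0],[-1,-10,-60,-11,0.03],[-1,-16,-100,-11,0.06],[-1,-22,-140,-11,0.09],[-1,-29,-180,-11,0.12],[-1,-35,-220,-11,0.15],[-1,-41,-260,-11,0.18],[-1,-48,-300,-11,0.21],[-1,-54,-340,-11,0.23],[-1,-60,-380,-11,0.23],[-1,-67,-420,-11,0.23],[-1,-73,-460,-11,0.23]]';python3 -m crank '[[-1,1,-28,0,0],[-1,1,-52,0,0],[-1,1,-58,0,0],[-1,1,-58,0,0],[-1,1,-58,0,0]]'; python3 -c "
from h import *
go(.615,-.143,.033,1.48)"
```

```text
time: 3.07
tool_pos: [0.5926, -0.069, 0.259]
tool_rot: [3.142, 0.0, 3.05]
contact_force: [1.6, 0.6, -0.8]
opening: 0.0348
grip_force: 30.0
time: 3.48
tool_pos: [0.586, -0.1242, 0.2587]
tool_rot: [3.141, -0.0, 3.05]
contact_force: [0.3, 0.3, -0.5]
opening: 0.0349
grip_force: 30.0
t 3.48 shift [-30.6 -16.2  66.7] roll -0.001 alt 3.141 q6 -1.82 open 0.0349 grip 29.999699871987104 F [ 0.3  0.3 -0.5]
```

```bash
python3 -m crank '[[-1,-16,-9,5,0],[-1,-30,-16,20,0],[-1,-31,-16,45,0],[-1,-31,-16,58,0],[-1,-31,-16,64,0],[-1,-31,-16,67,0],[-1,-31,-16,67,0],[0.3,-31,-16,67,0],[0.3,-31,-16,67,0],[0.3,-31,-16,67,0],[0.3,-31,-16,40,0],[0.3,-31,-16,0,0]]'; python3 -c "
from h import *
go(.4275,-.138,.10,1.48)"
```

```text
time: 4.48
tool_pos: [0.6144, -0.1426, 0.2554]
tool_rot: [3.139, -0.009, 3.051]
contact_force: [0.2, -0.2, 0.4]
opening: 0.0592
grip_force: 0.0
t 4.48 shift [185.3 -12.7  -2. ] roll 0.0 alt -3.141 q6 -1.83 open 0.0592 grip 0.0 F [ 0.2 -0.2  0.4]
```

```bash
python3 -m crank '[[1,30,-2,0,0],[1,65,-5,0,0],[1,100,-8,0,0],[1,135,-11,0,0],[1,165,-12,0,0],[1,182,-13,0,0],[1,185,-13,0,0],[1,185,-13,0,0]]'; python3 -c "
from h import *
im,d,P=cam('top');save(im[90:290,250:450].repeat(3,0).repeat(3,1),'pics/a2.png')
go(.4275,-.138,.028,1.48)"
```

```text
time: 5.15
tool_pos: [0.4298, -0.1395, 0.2592]
tool_rot: [-3.141, 0.001, 3.05]
contact_force: [-0.2, -0.5, 0.8]
opening: 0.0922
grip_force: 0.0
t 5.2 shift [ 3.9  1.5 72.2] roll -0.0 alt 3.141 q6 -1.96 open 0.0917 grip 0.0 F [0.3 0.2 0.1]
```

View pics/a2.png

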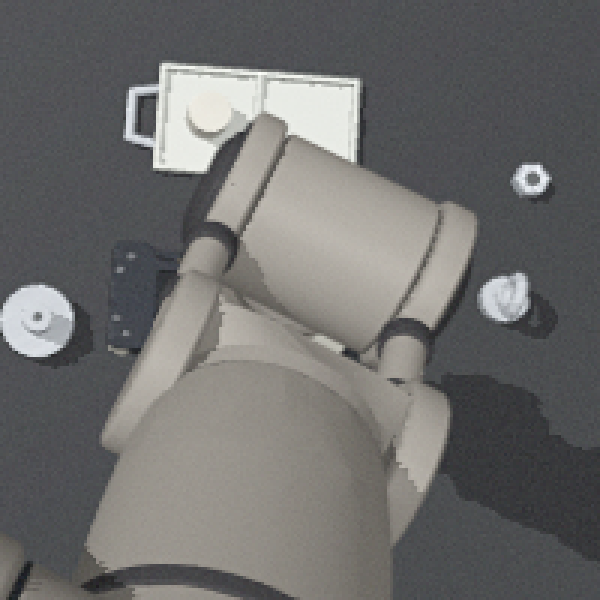

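The small stone sits in the middle of the handle bay, at crop (210,112). The gripper is now over the large stone, at about crop (210,310).

```bash
python3 -m crank '[[1,2,1,25,0],[1,4,1,50,0],[1,4,1,68,0],[1,4,1,72,0],[1,4,1,72,0],[-1,4,1,72,0],[-1,4,1,72,0],[-1,4,1,72,0],[-1,4,1,72,0],[-1,4,1,72,0],[-1,4,1,40,0],[-1,4,1,0,0]]' 30; python3 -c "
from h import *
go(.5745,.269,.10,1.85)"
```

```text
time: 6.2
tool_pos: [0.4254, -0.1377, 0.2576]
tool_rot: [3.139, -0.006, 3.051]
contact_force: [-0.1, -0.2, 0.3]
opening: 0.0497
grip_force: 0.0
t 6.2 shift [-112.5  418.2   -1. ] roll -0.37 alt 2.771 q6 -1.96 open 0.0497 grip 0.0 F [-0.1 -0.2  0.3]
```

The fingers were still closing when the lift began, so nothing was gripped. I'll reopen, go down again and wait longer.

```bash
python3 -m crank '[[0.7,0,0,0,0],[0.7,0,0,0,0],[0.7,0,0,0,0],[0.7,0,0,0,0],[0.7,0,0,0,0]]'; python3 -c "
from h import *
im,d,P=cam('top');save(im[90:290,250:450].repeat(3,0).repeat(3,1),'pics/a3.png')
im,d,P=cam('side');save(im[200:320,220:420].repeat(4,0).repeat(4,1),'pics/a3s.png')
go(.4275,-.138,.028,1.48)"
```

```text
time: 6.62
tool_pos: [0.4259, -0.138, 0.2578]
tool_rot: [3.141, -0.002, 3.051]
contact_force: [-0.5, 0.3, -1.3]
opening: 0.0766
grip_force: 0.0
t 6.72 shift [-1.9 -0.  70.9] roll -0.0 alt 3.142 q6 -1.96 open 0.0778 grip 0.0 F [ 0.6  0.1 -0.9]
```

View pics/a3s.png

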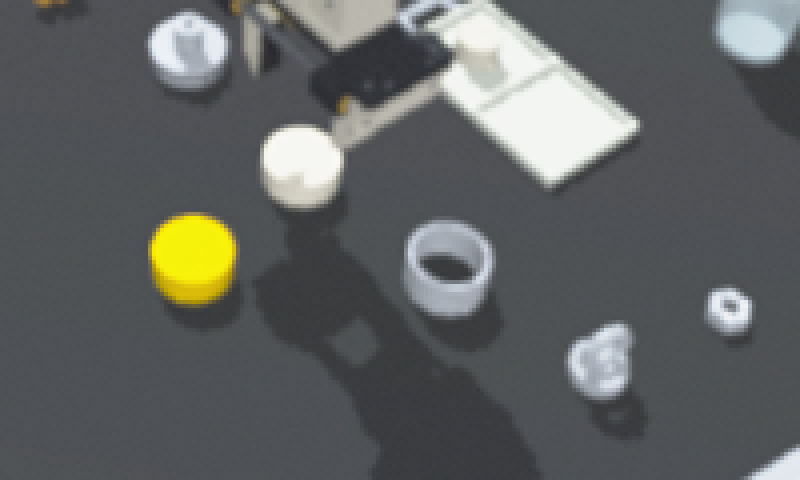

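The side crop shows the large stone still flat at (302,165), where it was. I'll retry there.

```bash
python3 -m crank '[[0.7,-1,0,25,0],[0.7,-2,0,50,0],[0.7,-2,0,67,0],[0.7,-2,0,71,0],[-1,-2,0,71,0],[-1,-2,0,71,0],[-1,-2,0,71,0],[-1,-2,0,71,0],[-1,-2,0,71,0],[-1,-2,0,71,0],[-1,-2,0,71,0],[-1,-2,0,71,0]]' 30; python3 -m crank '[[-1,0,0,-20,0],[-1,0,0,-50,0],[-1,0,0,-72,0],[-1,0,0,-72,0]]';  python3 -c "
from h import *
go(.5745,.269,.10,1.85)"
```

```text
time: 7.72
tool_pos: [0.4286, -0.1385, 0.1886]
tool_rot: [-3.141, 0.002, 3.051]
contact_force: [-0.4, -0.2, 7.5]
opening: 0.0548
grip_force: 30.0
time: 8.05
tool_pos: [0.4292, -0.1387, 0.2634]
tool_rot: [-3.139, 0.007, 3.051]
contact_force: [2.5, 0.4, -1.0]
opening: 0.0553
grip_force: 30.0
t 8.05 shift [-106.7  419.7    4. ] roll -0.37 alt 2.772 q6 -1.96 open 0.0553 grip 29.999718385515735 F [ 2.5  0.4 -1. ]
```

```bash
python3 -m crank '[[-1,-6,25,0,-0.03],[-1,-16,62,0,-0.06],[-1,-26,100,0,-0.1],[-1,-36,140,0,-0.13],[-1,-46,180,0,-0.17],[-1,-56,220,0,-0.2],[-1,-66,260,0,-0.24],[-1,-76,300,0,-0.28],[-1,-87,340,0,-0.32],[-1,-97,380,0,-0.35],[-1,-104,408,0,-0.37],[-1,-107,420,0,-0.37]]';python3 -m crank '[[-1,0,0,0,0],[-1,0,0,0,0],[-1,0,0,0,0]]'; python3 -c "
from h import *
go(.5745,.269,.034,1.85)"
```

```text
time: 9.05
tool_pos: [0.573, 0.2741, 0.2582]
tool_rot: [3.141, 0.0, -2.858]
contact_force: [-0.9, -0.7, -1.9]
opening: 0.0548
grip_force: 30.0
time: 9.3
tool_pos: [0.5725, 0.2694, 0.2587]
tool_rot: [-3.141, -0.002, -2.863]
contact_force: [0.2, -0.7, -0.3]
opening: 0.0555
grip_force: 30.0
t 9.3 shift [-2.4 -0.9 65.7] roll -0.0 alt 3.141 q6 -1.53 open 0.0555 grip 29.999603420728818 F [ 0.2 -0.7 -0.3]
```

```bash
python3 -m crank '[[-1,-2,-1,20,0],[-1,-2,-1,45,0],[-1,-2,-1,58,0],[-1,-2,-1,64,0],[-1,-2,-1,66,0],[-1,-2,-1,66,0],[0.6,-2,-1,66,0],[0.6,-2,-1,66,0],[0.6,-2,-1,66,0],[0.6,-2,-1,66,0],[0.6,-2,-1,40,0],[0.6,-2,-1,0,0]]'; python3 -c "
from h import *
go(.437,.256,.10,1.85)"
```

```text
time: 10.3
tool_pos: [0.5739, 0.2695, 0.2566]
tool_rot: [-3.141, -0.009, -2.862]
contact_force: [1.5, 0.7, 0.9]
opening: 0.0732
grip_force: 0.0
t 10.3 shift [134.   24.8  -1.3] roll -0.0 alt 3.142 q6 -1.53 open 0.0732 grip 0.0 F [1.5 0.7 0.9]
```

```bash
python3 -m crank '[[-0.1,25,5,0,0],[-0.1,60,11,0,0],[-0.1,95,18,0,0],[-0.1,122,23,0,0],[-0.1,133,25,0,0],[-0.1,134,25,0,0],[-0.1,134,25,0,0],[-0.1,134,25,0,0]]';  python3 -c "
from h import *
im,d,P=cam('top');save(im[100:270,60:260].repeat(3,0).repeat(3,1),'pics/a4.png')
go(.437,.256,.039,1.85)"
```

```text
time: 10.97
tool_pos: [0.4405, 0.2572, 0.2602]
tool_rot: [3.141, 0.002, -2.862]
contact_force: [0.3, 0.0, -0.4]
opening: 0.0414
grip_force: 0.0
t 11.02 shift [ 4.2 -0.1 62. ] roll -0.0 alt 3.141 q6 -1.47 open 0.0414 grip 0.0 F [0.3 0.5 0.5]
```

View pics/a4.png

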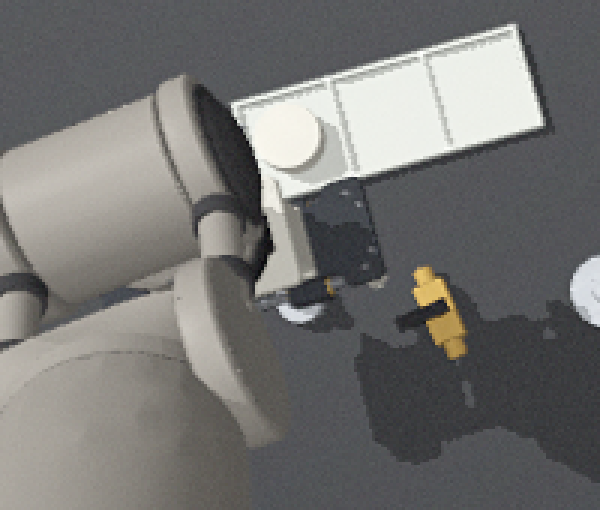

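The large stone lies in the handle bay of the long tray at crop (288,138). The gripper is over the small cap at (300,310), with the valve clear of it at (437,312).

```bash
python3 -m crank '[[-0.1,2,0,25,0],[-0.1,4,0,45,0],[-0.1,4,0,58,0],[-0.1,4,0,62,0],[-1,4,0,62,0],[-1,4,0,62,0],[-1,4,0,62,0],[-1,4,0,62,0],[-1,4,0,62,0],[-1,4,0,62,0],[-1,4,0,62,0],[-1,4,0,62,0]]' 40; python3 -m crank '[[-1,0,0,-20,0],[-1,0,0,-50,0],[-1,0,0,-72,0],[-1,0,0,-72,0]]';  python3 -c "
from h import *
go(.607,-.224,.11,1.48)"
```

```text
time: 12.02
tool_pos: [0.4359, 0.2561, 0.1985]
tool_rot: [3.141, 0.002, -2.862]
contact_force: [0.7, 1.3, 5.1]
opening: 0.0147
grip_force: 40.0
time: 12.35
tool_pos: [0.4364, 0.2563, 0.2733]
tool_rot: [3.141, 0.006, -2.862]
contact_force: [1.1, 0.2, -1.3]
opening: 0.0143
grip_force: 40.0
t 12.35 shift [ -30.5 -508.8    4.2] roll 0.37 alt -2.771 q6 -1.47 open 0.0143 grip 39.99604626791552 F [ 1.1  0.2 -1.3]
```

```bash
python3 -m crank '[[-1,-1,-20,0,0.03],[-1,-3,-55,0,0.06],[-1,-6,-95,0,0.1],[-1,-8,-135,0,0.13],[-1,-10,-175,0,0.17],[-1,-13,-215,0,0.2],[-1,-15,-255,0,0.24],[-1,-18,-295,0,0.28],[-1,-20,-335,0,0.32],[-1,-22,-375,0,0.35],[-1,-25,-415,0,0.37],[-1,-27,-450,0,0.37]]'; python3 -m crank '[[-1,0,0,0,0],[-1,0,0,0,0],[-1,0,0,0,0]]'; python3 -c "
from h import *
go(.607,-.224,.044,1.48)"
```

```text
time: 13.35
tool_pos: [0.5855, -0.1718, 0.268]
tool_rot: [3.141, -0.002, 3.049]
contact_force: [0.9, 0.1, -2.1]
opening: 0.0152
grip_force: 40.0
time: 13.6
tool_pos: [0.5848, -0.1689, 0.2681]
tool_rot: [3.14, -0.003, 3.05]
contact_force: [-0.4, 0.4, -2.5]
opening: 0.015
grip_force: 40.0
t 13.6 shift [-27.8 -53.2  64.9] roll -0.0 alt 3.141 q6 -1.89 open 0.015 grip 39.99601132236421 F [-0.4  0.4 -2.5]
```

```bash
python3 -m crank '[[-1,-14,-27,0,0],[-1,-25,-48,0,0],[-1,-28,-53,0,0],[-1,-28,-53,20,0],[-1,-28,-53,45,0],[-1,-28,-53,57,0],[-1,-28,-53,63,0],[-1,-28,-53,65,0],[-1,-28,-53,65,0],[-0.2,-28,-53,65,0],[-0.2,-28,-53,65,0],[-0.2,-28,-53,65,0]]'; python3 -m crank '[[-0.2,0,0,-15,0],[-0.2,0,0,-45,0],[-0.2,0,0,-65,0],[-0.2,0,0,-65,0]]'; python3 -c "
from h import *
go(.458,-.3775,.11,1.274)"
```

```text
time: 14.6
tool_pos: [0.609, -0.2247, 0.2062]
tool_rot: [-3.141, 0.002, 3.051]
contact_force: [0.6, -0.6, 0.7]
opening: 0.03
grip_force: 0.0
time: 14.93
tool_pos: [0.6098, -0.2252, 0.2757]
tool_rot: [-3.138, 0.009, 3.051]
contact_force: [0.8, -0.3, 0.9]
opening: 0.0364
grip_force: 0.0
t 14.93 shift [ 138.9 -164.8    6. ] roll 0.206 alt -2.936 q6 -1.95 open 0.0364 grip 0.0 F [ 0.8 -0.3  0.9]
```

```bash
python3 -m crank '[[-0.2,15,-18,6,0.03],[-0.2,40,-48,6,0.06],[-0.2,66,-78,6,0.1],[-0.2,92,-108,6,0.14],[-0.2,115,-136,6,0.18],[-0.2,132,-156,6,0.206],[-0.2,139,-165,6,0.206],[-0.2,139,-165,6,0.206],[-0.2,139,-165,6,0.206]]'; python3 -c "
from h import *
im,d,P=cam('top');save(im[80:280,270:470].repeat(3,0).repeat(3,1),'pics/a5.png')
H=P[100:160,290:375]
m=(H[...,2]>.033)&(H[...,2]<.06);print(m.sum(),np.median(H[m],0))
m=(H[...,2]>.02)&(H[...,2]<.033);print(m.sum(),np.median(H[m],0))
go(.458,-.3775,.036,1.274)"
```

```text
time: 15.68
tool_pos: [0.4554, -0.3762, 0.2638]
tool_rot: [3.141, 0.001, 2.844]
contact_force: [-0.2, 1.0, 0.6]
opening: 0.0365
grip_force: 0.0
41 [ 0.60967811 -0.22317349  0.04246175]
256 [ 0.6123922  -0.14991439  0.02547265]
t 15.73 shift [-2.4 -1.3 68.7] roll 0.001 alt -3.141 q6 -2.09 open 0.0366 grip 0.0 F [ 0.4 -0.1 -1.4]
```

View pics/a5.png

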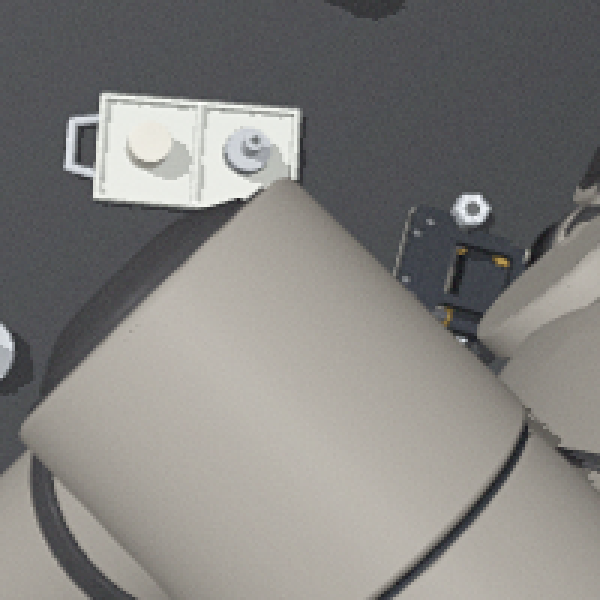

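The small cap stands upright in the second bay at crop (250,147), with the small stone at (150,143). The gripper is over the eye, which shows partly at (463,340).

```bash
python3 -m crank '[[-0.2,-2,-1,25,0],[-0.2,-2,-1,50,0],[-0.2,-2,-1,64,0],[-0.2,-2,-1,68,0],[-0.2,-2,-1,68,0],[-1,-2,-1,68,0],[-1,-2,-1,68,0],[-1,-2,-1,68,0],[-1,-2,-1,68,0],[-1,-2,-1,68,0],[-1,-2,-1,68,0],[-1,-2,-1,68,0]]' 40; python3 -m crank '[[-1,0,0,-20,0],[-1,0,0,-50,0],[-1,0,0,-75,0],[-1,0,0,-75,0]]';  python3 -c "
from h import *
go(.619,.111,.11)"
```

```text
time: 16.73
tool_pos: [0.4569, -0.3781, 0.1964]
tool_rot: [-3.141, 0.001, 2.845]
contact_force: [-0.5, 1.0, 5.6]
opening: 0.009
grip_force: 40.0
time: 17.07
tool_pos: [0.4577, -0.3788, 0.2755]
tool_rot: [-3.138, 0.007, 2.845]
contact_force: [-0.1, -1.0, -0.8]
opening: 0.0091
grip_force: 40.0
t 17.07 shift [ -9.8 516.2   4.6] roll 0 alt 0.0 q6 -2.09 open 0.0091 grip 39.987440704135224 F [-0.1 -1.  -0.8]
```

```bash
python3 -m crank '[[-1,0,20,0,0],[-1,-1,55,0,0],[-1,-2,95,0,0],[-1,-3,135,0,0],[-1,-4,175,0,0],[-1,-4,215,0,0],[-1,-5,255,0,0],[-1,-6,295,0,0],[-1,-7,335,0,0],[-1,-8,375,0,0],[-1,-9,415,0,0],[-1,-9,450,0,0]]'; python3 -m crank '[[-1,0,32,0,0],[-1,0,55,0,0],[-1,0,66,0,0],[-1,0,66,0,0],[-1,0,66,0,0]]'; python3 -c "
from h import *
go(.619,.111,.0425)"
```

```text
time: 18.07
tool_pos: [0.5971, 0.0524, 0.2697]
tool_rot: [3.142, -0.001, 2.845]
contact_force: [0.6, -0.8, -1.8]
opening: 0.0096
grip_force: 40.0
time: 18.48
tool_pos: [0.616, 0.1125, 0.2699]
tool_rot: [-3.141, -0.001, 2.846]
contact_force: [-0.3, -1.1, -1.4]
opening: 0.0088
grip_force: 40.0
t 18.48 shift [-3.7 -0.4 68.4] roll 0 alt 0.0 q6 -1.22 open 0.0088 grip 39.986152033670805 F [-0.3 -1.1 -1.4]
```

```bash
python3 -m crank '[[-1,-4,0,20,0],[-1,-4,0,45,0],[-1,-4,0,58,0],[-1,-4,0,65,0],[-1,-4,0,69,0],[-1,-4,0,69,0],[-1,-4,0,69,0],[-0.3,-4,0,69,0],[-0.3,-4,0,69,0],[-0.3,-4,0,69,0],[-0.3,-4,0,69,0],[-0.3,-4,0,50,0]]'; python3 -m crank '[[-0.1,0,0,-25,0],[-0.1,0,0,-50,0],[-0.1,0,0,-50,0]]'; python3 -c "
from h import *
go(.4425,.0045,.11)"
```

```text
time: 19.48
tool_pos: [0.619, 0.1118, 0.2179]
tool_rot: [-3.14, -0.006, 2.845]
contact_force: [-0.9, -0.5, -0.7]
opening: 0.0314
grip_force: 0.0
time: 19.73
tool_pos: [0.6215, 0.112, 0.2764]
tool_rot: [3.138, 0.009, 2.845]
contact_force: [1.3, -0.7, 0.3]
opening: 0.0409
grip_force: 0.0
t 19.73 shift [ 141.2 -155.7    5.6] roll 0 alt 0.0 q6 -1.22 open 0.0409 grip 0.0 F [ 1.3 -0.7  0.3]
```

```bash
python3 -m crank '[[0.1,15,-17,5,0],[0.1,40,-44,5,0],[0.1,66,-73,5,0],[0.1,92,-102,5,0],[0.1,117,-129,5,0],[0.1,134,-148,5,0],[0.1,141,-156,5,0],[0.1,141,-156,5,0],[0.1,141,-156,5,0]]'; python3 -c "
from h import *
im,d,P=cam('top');save(im[80:280,100:300].repeat(3,0).repeat(3,1),'pics/a6.png')
H=P[105:170,200:245];m=(H[...,2]>.03)&(H[...,2]<.07);print(m.sum(),np.median(H[m],0))
go(.4425,.0045,.039)"
```

```text
time: 20.48
tool_pos: [0.4406, 0.0038, 0.2661]
tool_rot: [3.141, 0.002, 2.844]
contact_force: [0.3, -0.6, 1.1]
opening: 0.0505
grip_force: 0.0
58 [0.61874017 0.11097937 0.04641232]
t 20.53 shift [-0.8  0.8 68.1] roll 0 alt 0.0 q6 -1.44 open 0.0508 grip 0.0 F [ 0.5 -0.4  0.4]
```

View pics/a6.png

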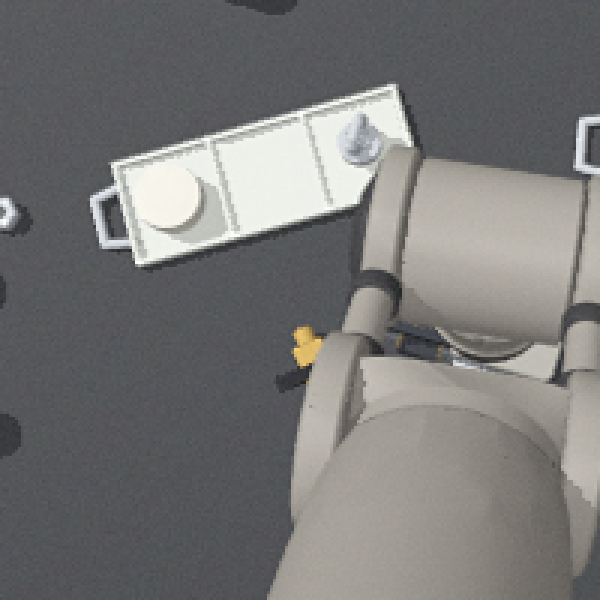

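The eye stands in the far bay at crop (360,140) and the large stone lies in the handle bay at (167,197). Next I grip the large cap by its boss.

```bash
python3 -m crank '[[0.1,-1,1,25,0],[0.1,-1,1,50,0],[0.1,-1,1,64,0],[0.1,-1,1,68,0],[-1,-1,1,68,0],[-1,-1,1,68,0],[-1,-1,1,68,0],[-1,-1,1,68,0],[-1,-1,1,68,0],[-1,-1,1,68,0],[-1,-1,1,68,0],[-1,-1,1,68,0]]' 50; python3 -m crank '[[-1,0,0,-20,0],[-1,0,0,-50,0],[-1,0,0,-75,0],[-1,0,0,-75,0]]';  python3 -c "
from h import *
go(.597,.190,.115)"
```

```text
time: 21.53
tool_pos: [0.4413, 0.0046, 0.198]
tool_rot: [3.141, 0.001, 2.845]
contact_force: [2.2, 2.0, 1.7]
opening: 0.0228
grip_force: 50.0
time: 21.87
tool_pos: [0.4418, 0.0043, 0.2762]
tool_rot: [3.141, 0.006, 2.845]
contact_force: [1.3, 0.2, -4.1]
opening: 0.0227
grip_force: 50.0
t 21.87 shift [-93.1 222.9   2.9] roll 0 alt 0.0 q6 -1.44 open 0.0227 grip 49.99902709736489 F [ 1.3  0.2 -4.1]
```

```bash
python3 -m crank '[[-1,-8,20,3,0],[-1,-22,52,3,0],[-1,-37,88,3,0],[-1,-52,124,3,0],[-1,-67,160,3,0],[-1,-80,192,3,0],[-1,-90,214,3,0],[-1,-93,223,3,0],[-1,-93,223,3,0],[-1,-93,223,3,0]]'; python3 -c "
from h import *
go(.597,.190,.044)"
```

```text
time: 22.7
tool_pos: [0.5943, 0.1902, 0.2679]
tool_rot: [-3.139, -0.003, 2.845]
contact_force: [0.0, -0.5, -3.0]
opening: 0.0228
grip_force: 50.0
t 22.7 shift [-3.3  1.  64.8] roll 0 alt 0.0 q6 -1.09 open 0.0228 grip 49.998899936908856 F [ 0.  -0.5 -3. ]
```

```bash
python3 -m crank '[[-1,-3,1,20,0],[-1,-3,1,45,0],[-1,-3,1,57,0],[-1,-3,1,62,0],[-1,-3,1,65,0],[-1,-3,1,65,0],[-1,-3,1,65,0],[0,-3,1,65,0],[0,-3,1,65,0],[0,-3,1,65,0],[0,-3,1,65,0],[0,-3,1,45,0]]'; python3 -m crank '[[0,0,0,-25,0],[0,0,0,-60,0],[0,0,0,-100,0],[0,40,0,-120,0],[0,80,0,-120,0],[0,120,0,-120,0],[0,160,0,-120,0],[0,200,0,-120,0],[0,200,0,-120,0]]'; python3 -c "
from h import *
im,d,P=cam('top');save(im[80:280,80:440].repeat(2,0).repeat(2,1),'pics/a7.png')
P=P.copy()
def c(n,u0,u1,v0,v1,lo,hi):
    H=P[v0:v1,u0:u1];m=(H[...,2]>lo)&(H[...,2]<hi);print(n,m.sum(),np.median(H[m],0).round(4))
c('stoneL',135,172,115,165,.018,.035);c('capL',172,206,110,160,.034,.06);c('eye',206,245,105,150,.034,.06);c('stoneS',300,336,110,155,.018,.035);c('capS',336,372,110,155,.034,.06)
go(.5,.2,.2)"
```

```text
time: 23.7
tool_pos: [0.5972, 0.1904, 0.222]
tool_rot: [-3.139, -0.005, 2.845]
contact_force: [-1.7, -0.6, 0.3]
opening: 0.045
grip_force: 0.0
time: 24.45
tool_pos: [0.4011, 0.2502, 0.3449]
tool_rot: [-3.14, -0.004, 2.848]
contact_force: [-0.1, -0.4, -0.3]
opening: 0.0459
grip_force: 0.0
stoneL 389 [0.573  0.2683 0.0267]
capL 76 [0.5991 0.1898 0.0426]
eye 56 [0.6192 0.111  0.0464]
stoneS 166 [ 0.6151 -0.1403  0.027 ]
capS 41 [ 0.6102 -0.2233  0.0422]
t 24.5 shift [-106.4  -20.1  -13.6] roll 0 alt 0.0 q6 -0.89 open 0.0457 grip 0.0 F [ 0.8  0.6 -0.2]
```

View pics/a7.png

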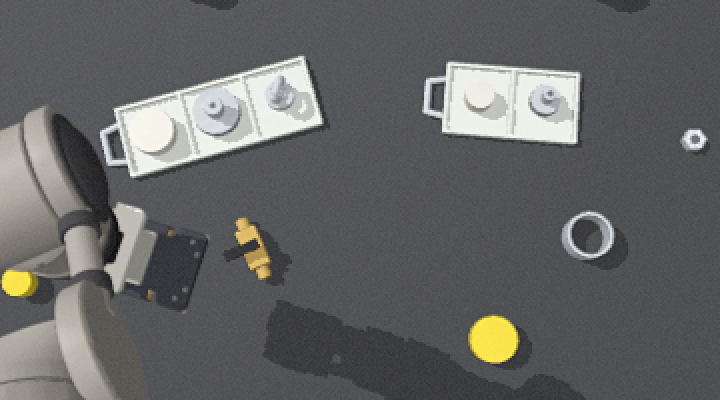

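The crop shows all five parts upright in their bays: (152,131), (215,110), (279,93), (480,95) and (546,98). Each measures within about 4 mm of its bay centre. The valve (252,248) and the cutter (588,235) are where they began, and the arm is clear.

```bash
python3 -c "
from cell import ticket
print(ticket.hand_in())"
```

```text
the job is handed in; nothing more can be done
None
```

Both kits are made up in the trays, each part upright and within about 4 mm of its bay centre in the last top-camera check, with the valve and cutting ring left in place; handed in at about 24.5 s, no verdict returned.

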